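# Size a returned stand spigot on the graded ring rack

### The job

The spigot standing in the red returns tray has lost its size mark: take it by its hexagon head and lower it into the rings of the blue rack one after another, beginning with the widest, gently and by feel, drawing it out again wherever its shoulder goes down into the ring. Leave it hanging upright in the first ring that stops it by the shoulder, resting flat on the rim. Leave the two spigots on the green mat and everything else on the counter where they are.

Things in the scene. Friction and masses are not known exactly. Their poses are not given: they have to be found in the camera images.
- spigot_a: Aluminium stand spigot: shank 50 mm long, 29, 24 or 19 mm thick (each spigot has another size; which has which is not told), shoulder 4.5 mm wider than the shank and 4 mm thick, neck 14 mm thick x 14 mm, black hexagon head 18 mm across flats x 28 mm tall, stud 12 mm tall; 0.11 to 0.21 kg. Origin: on the axis at the shoulder's underside, z up. Two of the head's flats face its +x and -x.
- spigot_b: Another stand spigot much like spigot_a, with the same lengths, neck, head, stud, axes and origin (foot 50 mm below the origin, head from 18 to 46 mm above it); only its shank and shoulder have another of the three sizes, not told which. The foot has a small chamfer, as on all three. Stands upright on its foot, alone in the red tray or with another on the green mat.
- spigot_c: Another stand spigot much like spigot_a, with the same lengths, neck, head, stud, axes and origin (foot 50 mm below the origin, head from 18 to 46 mm above it); only its shank and shoulder have another of the three sizes, not told which. The foot has a small chamfer, as on all three. Stands upright on its foot, alone in the red tray or with another on the green mat.
- rack: Rigid blue steel rail on two legs, screwed to the counter, four bare steel rings in a row along its robot side, bores vertical, open below. Origin: on the counter under the middle of the row; y along the row towards the widest ring, x away from the robot. Ring axes at y = +105, +35, -35, -105 mm, x = 0; ring tops 85 mm up, rings 14 mm high, sharp-edged; nothing of the rack is higher.
- ring1 (a point): Centre of the top face of the widest ring (bore 35.5 mm, outside 48.5 mm). Same axes as the rack. Any of the three spigots, shoulder and head too, falls through it if let go.
- ring2 (a point): Centre of the top face of the second ring (bore 30.5 mm, outside 43.5 mm). Each ring stops only a shoulder wider than its bore; a spigot whose shoulder is narrower falls right through if let go. A shoulder set off-centre may also catch on the rim of a ring that would let it through.
- ring3 (a point): Centre of the top face of the third ring (bore 25.5 mm, outside 38.5 mm).
- ring4 (a point): Centre of the top face of the narrowest ring (bore 20.5 mm, outside 33.5 mm).
- tray: Red steel returns tray, fixed, 120 x 120 mm, rim 22 mm high, floor 3 mm thick; the spigot to be sized stands in it, within 25 mm of its middle. Origin: centre of its underside, on the counter.
- mat: Green mat, fixed, 120 (x) x 170 mm (y), 3 mm thick; the two spigots that stay stand on it. Origin: centre of its underside.
- bracket: Bronze lamp bracket (U yoke) 50 x 125 mm, 85 mm tall, loose; bystander. Origin under its centre.
- hood: Olive plastic lens hood, 82 mm across, 60 mm tall, loose; bystander. Origin under its centre.
- nut: Brass thumb nut with two wings, 34 mm across, 20 mm tall, loose; bystander. Origin under its centre.
- prism: Clear glass prism lying on a side, 70 x 34 mm, 30 mm tall, loose; bystander. Origin under its centre.
- gelframe: Round gel frame with an orange filter lying flat, 110 mm across, 3 mm thick, loose; bystander. Origin under its centre.
- spanner: Steel spanner 150 mm long lying flat, loose; bystander. Origin near its middle.
Things that resemble listed ones, but are neither listed nor needed, are in the scene too. Several things have the shape of the tray; the one meant has the colours described above.

How it is judged (in metres and radians):
On the way, in this order (a step that is already met when the one before it is completed fails the run):
1. the spigot has been lowered into the widest ring until its shoulder was well down in it (underside 4 mm or more below the ring's top) (((z of spigot_a in the frame of ring1 below -0.004 m and horizontal distance between spigot_a and ring1 below 0.006 m) or (z of spigot_b in the frame of ring1 below -0.004 m and horizontal distance between spigot_b and ring1 below 0.006 m) or (z of spigot_c in the frame of ring1 below -0.004 m and horizontal distance between spigot_c and ring1 below 0.006 m))), for 0.05 s.
2. it has then been put into the second ring (foot at least 20 mm below the ring's top) (((z of spigot_a in the frame of ring2 below 0.03 m and horizontal distance between spigot_a and ring2 below 0.006 m) or (z of spigot_b in the frame of ring2 below 0.03 m and horizontal distance between spigot_b and ring2 below 0.006 m) or (z of spigot_c in the frame of ring2 below 0.03 m and horizontal distance between spigot_c and ring2 below 0.006 m))), for 0.05 s.
3. it has then been put into the third ring likewise, or left hanging by its shoulder in the second (((z of spigot_a in the frame of ring3 below 0.03 m and horizontal distance between spigot_a and ring3 below 0.006 m) or (z of spigot_b in the frame of ring3 below 0.03 m and horizontal distance between spigot_b and ring3 below 0.006 m) or (z of spigot_c in the frame of ring3 below 0.03 m and horizontal distance between spigot_c and ring3 below 0.006 m) or (horizontal distance between spigot_a and ring2 below 0.002 m and z of spigot_a in the frame of ring2 between -0.002 and 0.002 m and angle between spigot_a's own z axis and vertical below 0.06 rad and contact force between spigot_a and the fingers below 0.1 N) or (horizontal distance between spigot_b and ring2 below 0.002 m and z of spigot_b in the frame of ring2 between -0.002 and 0.002 m and angle between spigot_b's own z axis and vertical below 0.06 rad and contact force between spigot_b and the fingers below 0.1 N) or (horizontal distance between spigot_c and ring2 below 0.002 m and z of spigot_c in the frame of ring2 between -0.002 and 0.002 m and angle between spigot_c's own z axis and vertical below 0.06 rad and contact force between spigot_c and the fingers below 0.1 N))), for 0.05 s.
At the end, for the whole second after the job is handed in: The tray's spigot hangs let go and at rest by its shoulder in the second, third or fourth ring (each holds only its own size), within 2 mm of the ring's axis and top, upright to 0.06 rad; the tray is empty and the other two spigots stand within 15 mm of their places (((((horizontal distance between spigot_a and ring2 below 0.002 m and z of spigot_a in the frame of ring2 between -0.002 and 0.002 m and angle between spigot_a's own z axis and vertical below 0.06 rad and contact force between spigot_a and the fingers below 0.1 N) or (horizontal distance between spigot_a and ring3 below 0.002 m and z of spigot_a in the frame of ring3 between -0.002 and 0.002 m and angle between spigot_a's own z axis and vertical below 0.06 rad and contact force between spigot_a and the fingers below 0.1 N) or (horizontal distance between spigot_a and ring4 below 0.002 m and z of spigot_a in the frame of ring4 between -0.002 and 0.002 m and angle between spigot_a's own z axis and vertical below 0.06 rad and contact force between spigot_a and the fingers below 0.1 N)) and linear speed of spigot_a below 0.02 m/s and distance of each of spigot_b, spigot_c from where it was at the start of the episode below 0.015 m and angle between each of spigot_b, spigot_c's own z axis and vertical below 0.1 rad and horizontal distance between each of spigot_b, spigot_c and tray above 0.075 m) or (((horizontal distance between spigot_b and ring2 below 0.002 m and z of spigot_b in the frame of ring2 between -0.002 and 0.002 m and angle between spigot_b's own z axis and vertical below 0.06 rad and contact force between spigot_b and the fingers below 0.1 N) or (horizontal distance between spigot_b and ring3 below 0.002 m and z of spigot_b in the frame of ring3 between -0.002 and 0.002 m and angle between spigot_b's own z axis and vertical below 0.06 rad and contact force between spigot_b and the fingers below 0.1 N) or (horizontal distance between spigot_b and ring4 below 0.002 m and z of spigot_b in the frame of ring4 between -0.002 and 0.002 m and angle between spigot_b's own z axis and vertical below 0.06 rad and contact force between spigot_b and the fingers below 0.1 N)) and linear speed of spigot_b below 0.02 m/s and distance of each of spigot_a, spigot_c from where it was at the start of the episode below 0.015 m and angle between each of spigot_a, spigot_c's own z axis and vertical below 0.1 rad and horizontal distance between each of spigot_a, spigot_c and tray above 0.075 m) or (((horizontal distance between spigot_c and ring2 below 0.002 m and z of spigot_c in the frame of ring2 between -0.002 and 0.002 m and angle between spigot_c's own z axis and vertical below 0.06 rad and contact force between spigot_c and the fingers below 0.1 N) or (horizontal distance between spigot_c and ring3 below 0.002 m and z of spigot_c in the frame of ring3 between -0.002 and 0.002 m and angle between spigot_c's own z axis and vertical below 0.06 rad and contact force between spigot_c and the fingers below 0.1 N) or (horizontal distance between spigot_c and ring4 below 0.002 m and z of spigot_c in the frame of ring4 between -0.002 and 0.002 m and angle between spigot_c's own z axis and vertical below 0.06 rad and contact force between spigot_c and the fingers below 0.1 N)) and linear speed of spigot_c below 0.02 m/s and distance of each of spigot_a, spigot_b from where it was at the start of the episode below 0.015 m and angle between each of spigot_a, spigot_b's own z axis and vertical below 0.1 rad and horizontal distance between each of spigot_a, spigot_b and tray above 0.075 m))); the robot touches nothing.
It fails at once if the rack is pushed or knocked with more than 30 N (contact force between rack and anything else above 30 N).
It fails at once if a bystander (bracket, hood, nut, prism, gel frame or spanner) is moved by more than 15 mm (distance of any of bracket, hood, nut, prism, gelframe, spanner from where it was at the start of the episode above 0.015 m).
It also fails if it takes over 72 s, if anything falls off the work surface, if the arm or the gripper's body presses on something with over 40 N, if the wrist force passes 120 N, or if a joint passes its speed limit or range.

### The arm

A 6-joint arm with a two-finger parallel gripper is mounted at the origin on the work surface. World frame = base frame: x ahead of the robot, y to its left, z up, the work surface at z = 0. Lengths are in mm, angles in rad, forces in N, time in s.
With the tool pointing down it reaches from about 275 to 975 mm from the base axis. Payload 8.4 kg.
Tool frame: the origin (TCP) lies on the centre line of the jaws, within the pads' length; the fingertips stand tips_ahead ahead of it and the grasp point (between the pads) lies 11 mm behind it (tips_ahead is the distance from the TCP to the fingertips, in mm); z points along the fingers, y is the line along which they close (so a half turn about z gives the same grasp; the last joint's range is limited). The gripper opens to 92 mm and grips with 3 to 60 N. Pads are 20 mm wide; open, the fingers measure 128 mm over their backs; the gripper's body (75 mm by 189 mm) begins 69 mm behind the grasp point.
Start: joints at [1.107, 0.353, 1.633, -0, 1.155, -0.002], TCP at [278.474, 559.535, 195.183] pointing down, gripper open.
Joint ranges: [-2.63, 2.63], [-0.92, 2.1], [0.06, 2.66], [-1.3, 4.44], [0, 2.69], [-3.02, 3.02]. Speed limits (rad/s): [2.22, 2.22, 2.79, 3.14, 3.14, 3.14].

### API

Orientations are given as a unit quaternion [w, x, y, z].
In Python, from cell import * gives the robot as it stands. The module is installed in compiled form; this text tells all that it offers.
- The arm moves only by the tool apply_moves, never from a script. Its argument "series" is a list of rows, each a list of 7 numbers: the closure, from 0 (fully open) to 1 (shut), then the shift along the tool's x, y, z in mm, then the turn, a rotation vector about the tool's x, y, z in rad. In form: [[grip, dx, dy, dz, wx, wy, wz], ...]. A call has 1 to 20 rows; each row is the pose to reach, as a shift and turn from the pose commanded when the call began, along the tool's axes at that moment; what a row does not reach only later rows make up. A row lasts 1/8 s, in which the tool goes at most 62.5 mm and 10.7 degrees, less where a joint would pass 70% of its speed; a pose out of reach is approached as far as the arm can. A call with a gripper value outside its range is refused whole. The fingers move at their own pace and stop on an object; "force" is the grip in N (left out, the last holds). Time passes only in rows, so rows that repeat a pose let the fingers close. It gives the time, the measured TCP pose, the force, the opening and the grip force at its end, in the units of the state.
- get_obs(): the state, without advancing time (a new reading comes with each control period).
- camera(name): name is "side" or "top" or "wrist"; returns the picture (400x640x3 uint8, red, green, blue); there is no depth.
- get_calibration(name): a dict with "mtx" (3x3 intrinsics, pixels), "dist" ([k1, k2, p1, p2, k3] as OpenCV has them; the pictures are not rectified), "rvec" (rotation vector, rad) and "tvec" (3), from world to camera coordinates, as OpenCV has them. Camera axes: x right, y down, z forward; pixel columns grow to the right and rows downward; lengths in mm; the calibration is good to about 2 mm. A picture is of the moment at which its call begins: read the wrist's pose just before it. get_calibration takes no time and is no camera call; for the wrist camera it gives the pose at the moment of the call.
- sign_off(): hands the job in; it is judged then, once.
Trained networks look in the newest picture that a camera, given by its name, has taken for a name from the list of things; names that differ only in an ending like _2 or _b are one class to them, and where a whole thing is asked for, a point or a joint stands for the part that bears it (a point fixed in the world has none). Each returns a list of dicts, best first, with "confidence" (0 to 1); they miss things now and then, are a little off and sometimes report something else, mostly with a low value. They report only what shows in the picture. A call takes as long as a camera call. They do not tell look-alikes from the thing itself.
- cut_out(camera, query): "pixels" (400x640 bool, what is visible of it) and "extent" ([left, top, right, bottom] in pixels, round what is visible of it).
The state is a dict: "clock": time; "q": joint angles; "qvel": joint speeds; "effort": joint torques, N m; "tcp_pos": TCP position; "tool_rot": TCP orientation; "contact_force": force on the tool from outside, world axes, zero at the start; "torque": the same for the moment, N m; "gripper_width": opening from 0.0 (shut) to 1.0 (fully open); "gripper_force": force on a finger pad.
Only numpy, scipy, OpenCV 4.12 (cv2) and the standard library are available. Lean on these libraries where they do the work, as an engineer would, in place of code of your own. Each camera call takes 0.05 s, during which the arm holds its last target. There are 200 camera calls.

## Working session

There is one attempt and no reset: what is moved stays moved. The work goes in short steps, Python scripts to look and compute and a tool call to move; the robot and the scene stay as the last step left them, time stands still between calls to the robot, and variables do not carry over. Pictures are saved under pics/ and viewed, at most 10 in all, crops included, and the job is handed in when it is done.

Besides the shell and the picture viewer there is one more tool, called after "Request:" as name([rows], argument=value, ...), one row to a line, values as JSON. apply_moves: Moves the arm, as the interface text tells. Its arguments: {"type":"object","properties":{"series":{"type":"array","items":{"type":"array","items":{"type":"number"}}},"force":{"type":"number"}},"required":["series"]}

```bash
mkdir -p pics; python3 - <<'E'
from cell import *
import cv2,numpy as np
o=get_obs(); print({k:np.round(v,3).tolist() for k,v in o.items()})
for c in ("top","side"):
    cv2.imwrite(f"pics/{c}0.png",cv2.cvtColor(camera(c),cv2.COLOR_RGB2BGR))
    for q in ("rack","tray","spigot_a","mat"):
        for d in cut_out(c,q): print(c,q,round(d["confidence"],2),d["extent"],int(d["pixels"].sum()))
E
```

```text
{'clock': 0.0, 'q': [1.107, 0.354, 1.634, 0.0, 1.155, -0.002], 'qvel': [-0.001, -0.0, 0.001, 0.0, -0.001, 0.001], 'effort': [0.002, -59.384, -33.421, 0.07, 0.024, -0.0], 'tcp_pos': [278.212, 559.065, 194.461], 'tool_rot': [-0.0, 0.229, 0.973, -0.001], 'contact_force': [-0.167, 0.787, -0.623], 'torque': [-0.023, 0.016, -0.028], 'gripper_force': 0.0, 'gripper_width': 1.0}
top rack 0.88 [258.9, 124.0, 389.4, 178.5] 2500
top rack 0.25 [285.1, 206.4, 295.0, 212.1] 42
top tray 0.94 [407.8, 288.7, 470.4, 350.8] 2762
top tray 0.72 [367.0, 195.5, 419.5, 250.0] 2336
top tray 0.64 [180.6, 271.2, 235.2, 333.0] 2565
top tray 0.63 [439.5, 215.3, 506.7, 276.5] 2562
top spigot_a 0.66 [182.1, 81.7, 225.4, 129.4] 1366
top spigot_a 0.63 [223.5, 207.8, 240.7, 215.4] 138
top spigot_a 0.63 [192.1, 210.9, 213.6, 225.3] 224
top spigot_a 0.6 [385.5, 221.4, 404.5, 232.7] 119
top mat 0.75 [187.4, 194.6, 256.4, 245.8] 2819
side rack 0.77 [253.7, 152.0, 301.3, 251.4] 1783
side tray 0.98 [382.4, 271.0, 421.9, 316.2] 1199
side tray 0.79 [388.4, 134.6, 428.1, 162.4] 897
side tray 0.64 [334.4, 114.9, 375.9, 146.6] 888
side tray 0.58 [319.9, 150.9, 356.9, 180.2] 946
side spigot_a 0.7 [324.0, 246.5, 334.2, 270.0] 195
side spigot_a 0.57 [324.2, 270.3, 338.5, 296.1] 234
side mat 0.65 [251.3, 153.0, 300.2, 251.2] 1647
side mat 0.59 [306.3, 257.7, 357.0, 313.1] 2115
```

View pics/top0.png

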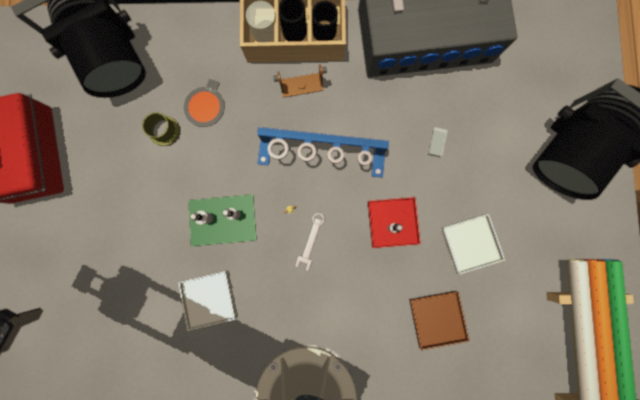

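View pics/side0.png

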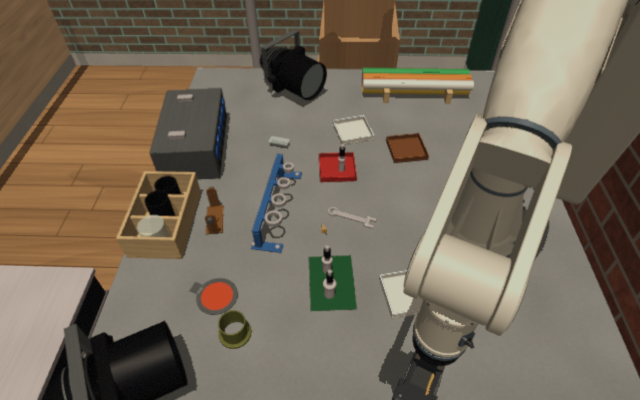

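The top view shows the tray spigot at about (396,228) in the red tray. The rings run from (278,149), the widest, to (365,158). The green mat's spigots stand at (200,217) and (232,213).

```bash
cat > h.py <<'E'
from cell import *
import cv2,numpy as np
from scipy.spatial.transform import Rotation as R
def cal(n):
    c=get_calibration(n); return [np.array(c[k],float) for k in("mtx","dist","rvec","tvec")]
def p2w(c,px,z):
    K,D,r,t=c; px=np.array(px,float).reshape(-1,1,2)
    u=cv2.undistortPoints(px,K,D)[:,0]; Rm=cv2.Rodrigues(r)[0]
    d=np.c_[u,np.ones(len(u))]@Rm; o=-Rm.T@t.ravel()
    return o+d*((z-o[2])/d[:,2])[:,None]
def w2p(c,P):
    K,D,r,t=c; return cv2.projectPoints(np.array(P,float).reshape(-1,1,3),r,t,K,D)[0][:,0]
def rot(o=None):
    q=(o or get_obs())["tool_rot"]; return R.from_quat([q[1],q[2],q[3],q[0]])
def shot(n,f):
    c=cal(n); im=camera(n); cv2.imwrite(f"pics/{f}.png",cv2.cvtColor(im,cv2.COLOR_RGB2BGR)); return c,im
E
python3 - <<'E'
from h import *
np.set_printoptions(precision=1,suppress=True)
c=cal("top")
print("rings",p2w(c,[(278,149),(307,152),(336,156),(365,158)],85))
print("head",p2w(c,[(396.5,227.5)],105)); print("tray",p2w(c,[(394,223)],22))
o=get_obs(); w=cal("wrist"); Rm=cv2.Rodrigues(w[2])[0]; cp=-Rm.T@w[3].ravel()
r=rot(o); print("cam in tool",r.inv().apply(cp-o["tcp_pos"]),(r.inv().as_matrix()@Rm.T),w[0])
print(r.as_matrix())
E
```

```text
rings [[ 604.3   55.9   85. ]
 [ 595.9  -13.9   85. ]
 [ 585.1  -83.4   85. ]
 [ 579.2 -152.6   85. ]]
head [[ 412.5 -217.9  105. ]]
tray [[ 424.3 -229.2   22. ]]
cam in tool [  78.8    0.6 -190. ] [[ 0.  -1.  -0.3]
 [ 1.   0.  -0. ]
 [ 0.  -0.3  1. ]] [[322.7   0.  318. ]
 [  0.  322.7 200.3]
 [  0.    0.    1. ]]
[[-0.9  0.4  0. ]
 [ 0.4  0.9 -0. ]
 [-0.  -0.  -1. ]]
```

Request:
apply_moves([
  [0,-466,-636,-20,0,0,1.59],
  [0,-466,-636,-20,0,0,1.59],
  [0,-466,-636,-20,0,0,1.59],
  [0,-466,-636,-20,0,0,1.59],
  [0,-466,-636,-20,0,0,1.59],
  [0,-466,-636,-20,0,0,1.59],
  [0,-466,-636,-20,0,0,1.59],
  [0,-466,-636,-20,0,0,1.59],
  [0,-466,-636,-20,0,0,1.59],
  [0,-466,-636,-20,0,0,1.59],
  [0,-466,-636,-20,0,0,1.59],
  [0,-466,-636,-20,0,0,1.59],
  [0,-466,-636,-20,0,0,1.59],
  [0,-466,-636,-20,0,0,1.59],
  [0,-466,-636,-20,0,0,1.59],
  [0,-466,-636,-20,0,0,1.59],
])

```text
clock: 2.5
tcp_pos: [412.1, -216.3, 215.2]
tool_rot: [-0.0, 0.855, 0.519, -0.0]
contact_force: [-0.2, -0.1, 0.5]
gripper_width: 0.999
gripper_force: 0.0
```

```bash
python3 - <<'E'
from h import *
o=get_obs();c,im=shot("wrist","w1")
np.set_printoptions(precision=2,suppress=True)
print(o["clock"],o["tcp_pos"],o["q"],rot(o).as_matrix())
for d in cut_out("wrist","spigot_a"): print(d["confidence"],d["extent"])
E
```

```text
2.5 [ 412.06 -216.32  215.18] [-0.49  0.08  1.94  0.    1.12 -0.01] [[ 0.46  0.89 -0.  ]
 [ 0.89 -0.46  0.  ]
 [ 0.   -0.   -1.  ]]
0.73 [312.6, 168.2, 330.8, 205.6]
```

View pics/w1.png

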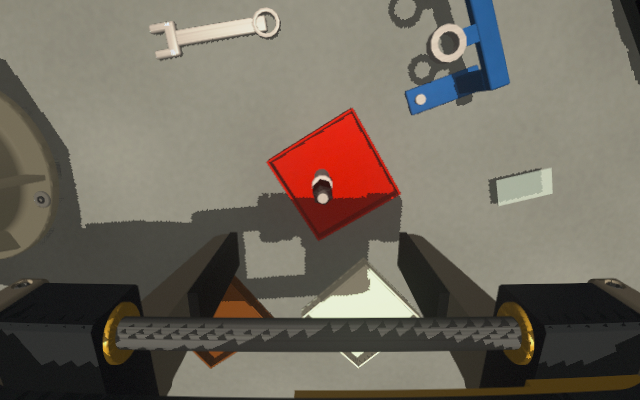

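The wrist picture shows the tray spigot with its stud tip at about (322,198). A ring, the narrowest, is at (447,42). I'll zoom in on the head to read the hexagon's yaw.

```bash
python3 - <<'E'
from h import *
np.set_printoptions(precision=2,suppress=True)
im=cv2.imread("pics/w1.png")[160:215,285:360]
cv2.imwrite("pics/w1c.png",cv2.resize(im,None,fx=10,fy=10,interpolation=cv2.INTER_CUBIC))
c=cal("wrist"); P=p2w(c,[(322.5,198)],111); o=get_obs()
print(P, rot(o).inv().apply(P-o["tcp_pos"]))
print("ring4",p2w(c,[(447,42)],85))
E
```

```text
[[ 412.49 -220.84  111.  ]] [[ -3.78   2.19 104.28]]
ring4 [[ 579.29 -147.76   85.  ]]
```

View pics/w1c.png

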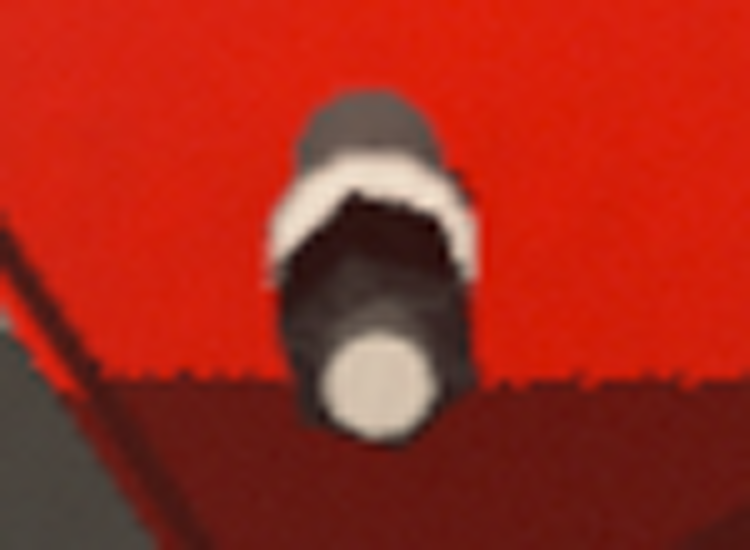

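Request:
apply_moves([
  [0,-4,2.5,40,0,0,-0.15],
  [0,-4,2.5,60,0,0,-0.23],
  [0,-4,2.5,90,0,0,-0.23],
  [0,-4,2.5,120,0,0,-0.23],
  [0,-4,2.5,137,0,0,-0.23],
  [0,-4,2.5,137,0,0,-0.23],
  [0.6,-4,2.5,137,0,0,-0.23],
  [0.7,-4,2.5,137,0,0,-0.23],
  [0.74,-4,2.5,137,0,0,-0.23],
  [0.78,-4,2.5,137,0,0,-0.23],
  [1,-4,2.5,137,0,0,-0.23],
  [1,-4,2.5,137,0,0,-0.23],
  [1,-4,2.5,137,0,0,-0.23],
  [1,-4,2.5,137,0,0,-0.23],
], force=20)

```text
clock: 4.35
tcp_pos: [412.7, -222.2, 78.2]
tool_rot: [-0.0, 0.79, 0.613, -0.0]
contact_force: [0.5, 0.3, 0.4]
gripper_width: 0.177
gripper_force: 20.0
```

```bash
python3 - <<'E'
from h import *
np.set_printoptions(precision=3,suppress=True)
o=get_obs();c,im=shot("wrist","w2")
cv2.imwrite("pics/w2c.png",cv2.resize(cv2.imread("pics/w2.png")[130:330,220:420],None,fx=3,fy=3))
for k in o: print(k,np.array(o[k]))
print(dir(__import__("cell")))
E
```

```text
clock 4.35
q [-0.497  0.272  2.064  0.     0.806 -0.246]
qvel [ 0.002  0.001 -0.002  0.    -0.001  0.   ]
effort [ -0.013 -44.727 -24.555   0.046   0.075   0.001]
tcp_pos [ 412.659 -222.184   78.157]
tool_rot [-0.     0.79   0.613 -0.   ]
contact_force [0.547 0.285 0.396]
torque [-0.041  0.062  0.04 ]
gripper_force 20.01126025803387
gripper_width 0.1770368925903083
['Unreachable', '__builtins__', '__cached__', '__doc__', '__file__', '__loader__', '__name__', '__package__', '__spec__', 'camera', 'cut_out', 'get_calibration', 'get_obs', 'sign_off', 'tips_ahead']
```

View pics/w2c.png

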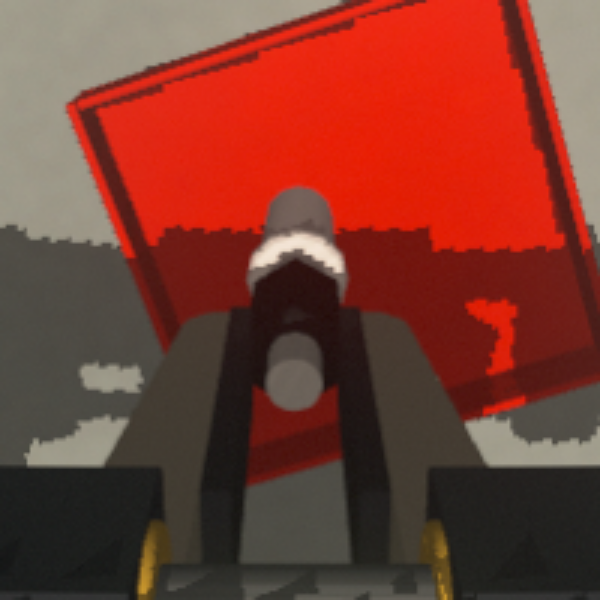

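Request:
apply_moves([
  [1,0,0,-40,0,0,0],
  [1,0,0,-90,0,0,0],
  [1,20,5,-117,0,0,-0.05],
  [1,70,16,-117,0,0,-0.13],
  [1,120,28,-117,0,0,-0.13],
  [1,170,40,-117,0,0,-0.13],
  [1,215,52,-117,0,0,-0.13],
  [1,238,56,-117,0,0,-0.13],
  [1,238,56,-117,0,0,-0.13],
  [1,238,56,-117,0,0,-0.13],
  [1,238,56,-117,0,0,-0.13],
])

```text
clock: 5.78
tcp_pos: [525.5, -6.4, 195.1]
tool_rot: [-0.0, 0.749, 0.663, -0.0]
contact_force: [0.0, 0.6, -1.6]
gripper_width: 0.174
gripper_force: 20.0
```

```bash
python3 - <<'E'
from h import *
np.set_printoptions(precision=3,suppress=True)
print("tips",tips_ahead)
o=get_obs();c,im=shot("wrist","w3")
print(o["clock"],o["tcp_pos"],o["gripper_width"],o["contact_force"],o["torque"]); print(rot(o).as_matrix())
for q in("ring1","spigot_a"):
  for d in cut_out("wrist",q): print(q,d["confidence"],d["extent"])
g=w2p(c,np.c_[[[604,56],[596,-14],[585,-83],[579,-150]],[85]*4]); print(g)
E
```

```text
tips 8.0
5.775 [525.532  -6.445 195.15 ] 0.17428495490743628 [ 0.006  0.573 -1.635] [-0.097  0.088  0.017]
[[ 0.122  0.993 -0.   ]
 [ 0.993 -0.122 -0.   ]
 [-0.    -0.    -1.   ]]
ring1 0.88 [357.6, 49.8, 459.3, 286.2]
spigot_a 0.91 [194.8, 0.0, 241.2, 31.0]
spigot_a 0.68 [301.8, 190.5, 335.8, 265.9]
[[397.728 116.893]
 [393.562 192.29 ]
 [386.599 258.484]
 [384.701 314.893]]
```

View pics/w3.png

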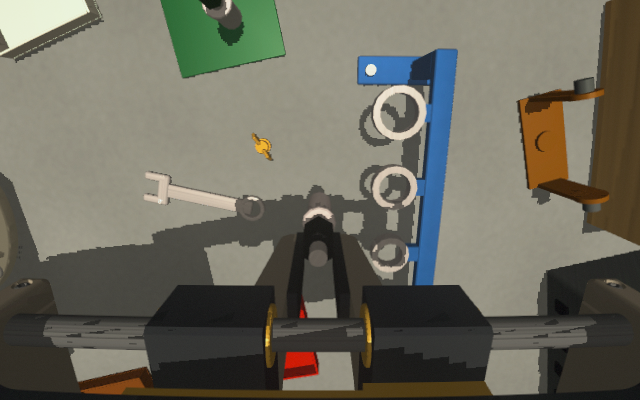

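The wrist picture shows the spigot held upright at (318,255), hexagon aligned, with ring1 at (399,112), ring2 at (395,187) and ring3 at (390,255). I'll fit the ring circles and the spigot's edges in this same picture.

```bash
cat > fit.py <<'E'
from h import *
from scipy.ndimage import map_coordinates
from scipy.optimize import minimize
def fld(im): return cv2.GaussianBlur(cv2.cvtColor(im,cv2.COLOR_RGB2LAB).astype(float),(0,0),.7)
def samp(F,px): return np.stack([map_coordinates(F[...,k],[px[:,1],px[:,0]],order=1) for k in range(3)],1)
def edge(F,c,ctr,r,th,d=.8):
    p=lambda s:np.c_[ctr[0]+s*np.cos(th),ctr[1]+s*np.sin(th),np.full(len(th),ctr[2])]
    return np.linalg.norm(samp(F,w2p(c,p(r+d)))-samp(F,w2p(c,p(r-d))),axis=1).clip(0,60).mean()
TH=np.linspace(0,2*np.pi,120,endpoint=False)
def ring(F,c,xy,n,z=85):
    b=[35.5,30.5,25.5,20.5][n]/2
    f=lambda v:-(edge(F,c,(v[0],v[1],z),b,TH)+edge(F,c,(v[0],v[1],z),b+6.5,TH))
    g=min(((f((xy[0]+i,xy[1]+j)),xy[0]+i,xy[1]+j) for i in np.arange(-6,6.1,1) for j in np.arange(-6,6.1,1)))
    s=minimize(f,g[1:],method="Nelder-Mead",options=dict(initial_simplex=[(g[1],g[2]),(g[1]+.7,g[2]),(g[1],g[2]+.7)]))
    return s.x,-s.fun
def spig(F,c,o,grasp=25):
    """axis offset in tool frame from arcs facing the camera (tool +x)"""
    r=rot(o); T=np.array(o["tcp_pos"]); a0=np.arctan2(*r.as_matrix()[1::-1,0])
    for nm,tz,rad,w in [("shldr top",grasp-4,[11.75,14.25,16.75],1.0),("foot",grasp+50,[9.5,12,14.5],1.3)]:
        th=a0+np.linspace(-w,w,60)
        for q in rad:
            f=lambda v:-edge(F,c,T+r.apply([v[0],v[1],tz]),q,th)
            g=min((f((i,j)),i,j) for i in np.arange(-6,6.1,.5) for j in np.arange(-4,4.1,.5))
            s=minimize(f,g[1:],method="Nelder-Mead",options=dict(initial_simplex=[g[1:],(g[1]+.4,g[2]),(g[1],g[2]+.4)]))
            print(nm,q,s.x.round(2),round(-s.fun,1))
E
python3 - <<'E'
from fit import *
np.set_printoptions(precision=2,suppress=True)
o=get_obs();c=cal("wrist");im=cv2.cvtColor(cv2.imread("pics/w3.png"),cv2.COLOR_BGR2RGB);F=fld(im)
r=rot(o); T=np.array(o["tcp_pos"]); 
for n,px in enumerate([(399,112),(395,187),(390,255)]):
    x,s=ring(F,c,p2w(c,[px],85)[0,:2],n); print(n+1,x,s,r.inv().apply(np.r_[x,85]-T))
print("stud",r.inv().apply(p2w(c,[(318,257)],T[2]+33)[0]-T))
spig(F,c,o)
E
```

```text
1 [606.22  59.92] 112.06743209880477 [ 75.48  71.74 110.29]
2 [597.48  -9.81] 101.27118262408194 [  5.2   71.55 110.29]
3 [588.81 -79.67] 62.3412450419856 [-65.19  71.46 110.3 ]
stud [  2.21  -1.7  -33.  ]
shldr top 11.75 [ 1.92 -1.99] 59.9
shldr top 14.25 [-1.45 -1.15] 53.1
shldr top 16.75 [-3.83  0.76] 42.4
foot 9.5 [ 6.1  -2.51] 27.1
foot 12 [ 3.6  -0.98] 23.1
foot 14.5 [2.24 1.71] 20.0
```

Request:
apply_moves([
  [1,25,25,0,0,0,0],
  [1,60,60,0,0,0,0],
  [1,73.5,74,5,0,0,0],
  [1,73.5,74,20,0,0,0],
  [1,73.5,74,25,0,0,0],
  [1,73.5,74,25,0,0,0],
  [1,73.5,74,25,0,0,0],
])

```text
clock: 6.8
tcp_pos: [608.1, 57.9, 170.6]
tool_rot: [0.0, 0.749, 0.663, 0.0]
contact_force: [0.3, 0.1, -0.9]
gripper_width: 0.173
gripper_force: 20.0
```

```bash
python3 - <<'E'
from fit import *
np.set_printoptions(precision=2,suppress=True)
o=get_obs();c,im=shot("wrist","w4");F=fld(im)
r=rot(o); T=np.array(o["tcp_pos"]); print(T,o["contact_force"])
for n,x0 in enumerate([(606.2,59.9),(597.5,-9.8)]):
    x,s=ring(F,c,x0,n); print(n+1,x,s,r.inv().apply(np.r_[x,85]-T))
spig(F,c,o)
cv2.imwrite("pics/w4c.png",cv2.resize(cv2.cvtColor(im,cv2.COLOR_RGB2BGR)[130:290,240:440],None,fx=3.5,fy=3.5))
E
```

```text
[608.1   57.93 170.59] [ 0.29  0.1  -0.88]
1 [605.78  59.44] 74.15829628325227 [ 1.22 -2.52 85.59]
2 [598.2  -10.22] 21.241225539745393 [-68.85  -1.59  85.59]
shldr top 11.75 [ 1.5 -2. ] 60.0
shldr top 14.25 [-1.49 -1.63] 50.8
shldr top 16.75 [-3.98 -0.45] 40.5
foot 9.5 [ 5.46 -1.69] 34.0
foot 12 [6.8  2.36] 36.4
foot 14.5 [1.5  1.72] 35.1
```

View pics/w4c.png

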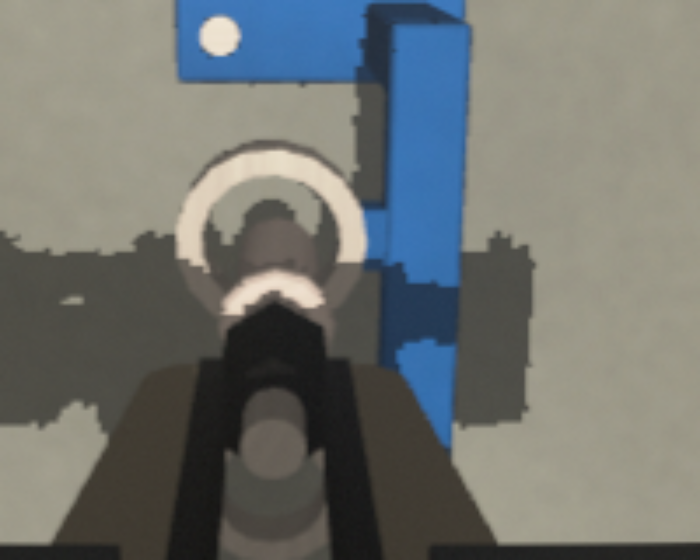

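The close-up shows the foot centred in ring1 (ring at about (317,198) full-frame, the spigot's shoulder aligned with it). Lowering in stages.

Request:
apply_moves([
  [1,0,0,7,0,0,0],
  [1,0,0,12,0,0,0],
  [1,0,0,18,0,0,0],
  [1,0,0,26,0,0,0],
  [1,0,0,34,0,0,0],
  [1,0,0,42,0,0,0],
  [1,0,0,50,0,0,0],
  [1,0,0,56,0,0,0],
  [1,0,0,56,0,0,0],
])

```text
clock: 7.98
tcp_pos: [608.0, 58.4, 113.6]
tool_rot: [-0.0, 0.749, 0.663, -0.0]
contact_force: [1.0, -0.3, -2.1]
gripper_width: 0.176
gripper_force: 20.0
```

Request:
apply_moves([
  [1,0,0,2,0,0,0],
  [1,0,0,4,0,0,0],
  [1,0,0,6,0,0,0],
  [1,0,0,8,0,0,0],
  [1,0,0,10,0,0,0],
  [1,0,0,10,0,0,0],
  [1,0,0,10,0,0,0],
])

```text
clock: 8.85
tcp_pos: [608.3, 58.5, 104.2]
tool_rot: [0.0, 0.749, 0.663, -0.0]
contact_force: [-0.3, 0.6, -1.4]
gripper_width: 0.179
gripper_force: 20.0
```

```bash
python3 - <<'E'
from fit import *
np.set_printoptions(precision=2,suppress=True)
o=get_obs();c,im=shot("wrist","w5");F=fld(im)
r=rot(o); T=np.array(o["tcp_pos"]); print(o["clock"],T,o["contact_force"],o["torque"],o["gripper_width"])
x,s=ring(F,c,(606,59.5),0); print(x,s,r.inv().apply(np.r_[x,85]-T))
spig(F,c,o)
cv2.imwrite("pics/w5c.png",cv2.resize(cv2.cvtColor(im,cv2.COLOR_RGB2BGR)[130:290,240:440],None,fx=3.5,fy=3.5))
E
```

```text
8.85 [608.35  58.46 104.2 ] [-0.26  0.57 -1.37] [-0.04  0.08  0.02] 0.17869702505545998
[605.69  59.62] 60.305915418026736 [ 0.83 -2.77 19.2 ]
shldr top 11.75 [ 2.25 -1.47] 59.7
shldr top 14.25 [ 4.06 -2.8 ] 59.8
shldr top 16.75 [ 1.  -2.5] 60.0
foot 9.5 [-6.77 -5.24] 46.6
foot 12 [-2.67  5.41] 37.3
foot 14.5 [-4.33  2.69] 38.1
```

View pics/w5c.png

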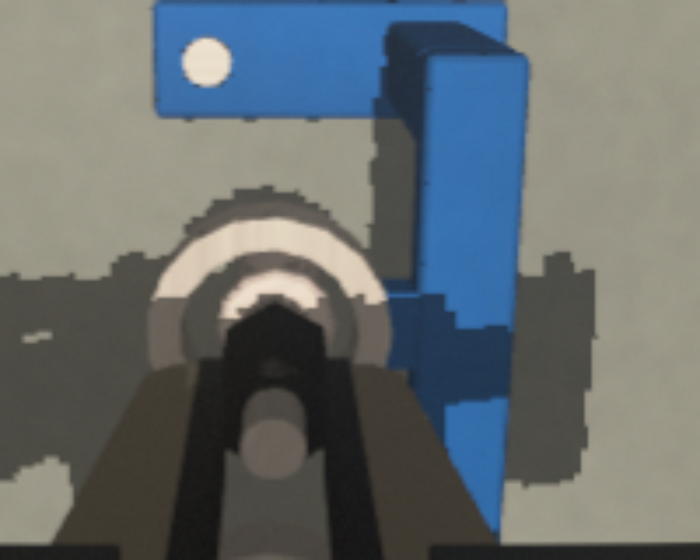

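The shoulder (about (317,213)) sits well inside ring1 with a wide gap, so it goes in. Next is ring2.

Request:
apply_moves([
  [1,0,0,-15,0,0,0],
  [1,0,0,-45,0,0,0],
  [1,0,0,-66,0,0,0],
  [1,0,0,-66,0,0,0],
  [1,-25,-0.4,-66,0,0,0],
  [1,-55,-0.7,-66,0,0,0],
  [1,-71,-0.8,-66,0,0,0],
  [1,-71,-0.8,-66,0,0,0],
  [1,-71,-0.8,-66,0,0,0],
  [1,-71,-0.8,-56,0,0,0],
  [1,-71,-0.8,-50,0,0,0],
  [1,-71,-0.8,-42,0,0,0],
  [1,-71,-0.8,-34,0,0,0],
  [1,-71,-0.8,-26,0,0,0],
  [1,-71,-0.8,-18,0,0,0],
  [1,-71,-0.8,-12,0,0,0],
  [1,-71,-0.8,-12,0,0,0],
  [1,-71,-0.8,-12,0,0,0],
])

```text
clock: 11.15
tcp_pos: [599.2, -11.9, 116.4]
tool_rot: [0.0, 0.749, 0.663, 0.0]
contact_force: [0.1, -0.1, -0.7]
gripper_width: 0.176
gripper_force: 20.0
```

Request:
apply_moves([
  [1,0,0,2,0,0,0],
  [1,0,0,4,0,0,0],
  [1,0,0,6,0,0,0],
  [1,0,0,8,0,0,0],
  [1,0,0,10,0,0,0],
  [1,0,0,12,0,0,0],
  [1,0,0,12,0,0,0],
  [1,0,0,12,0,0,0],
])

```text
clock: 12.15
tcp_pos: [599.0, -11.9, 104.2]
tool_rot: [0.0, 0.749, 0.663, 0.0]
contact_force: [1.3, 0.3, -1.1]
gripper_width: 0.177
gripper_force: 20.0
```

```bash
python3 - <<'E'
from fit import *
np.set_printoptions(precision=2,suppress=True)
o=get_obs();c,im=shot("wrist","w6");F=fld(im)
r=rot(o); T=np.array(o["tcp_pos"]); print(o["clock"],T,o["contact_force"],o["torque"],o["gripper_width"])
for n,x0 in enumerate([(605.5,59.5),(596.8,-10.2)]):
    x,s=ring(F,c,x0,n); print(x,s,r.inv().apply(np.r_[x,85]-T))
cv2.imwrite("pics/w6c.png",cv2.resize(cv2.cvtColor(im,cv2.COLOR_RGB2BGR)[130:290,240:440],None,fx=3.5,fy=3.5))
E
```

```text
12.15 [599.02 -11.9  104.22] [ 1.29  0.3  -1.11] [-0.03  0.04 -0.01] 0.17656140653660418
[605.79  59.77] 118.47915839025454 [71.96 -1.93 19.22]
[597.03  -9.64] 60.38997771700069 [ 2.   -2.25 19.22]
```

View pics/w6c.png

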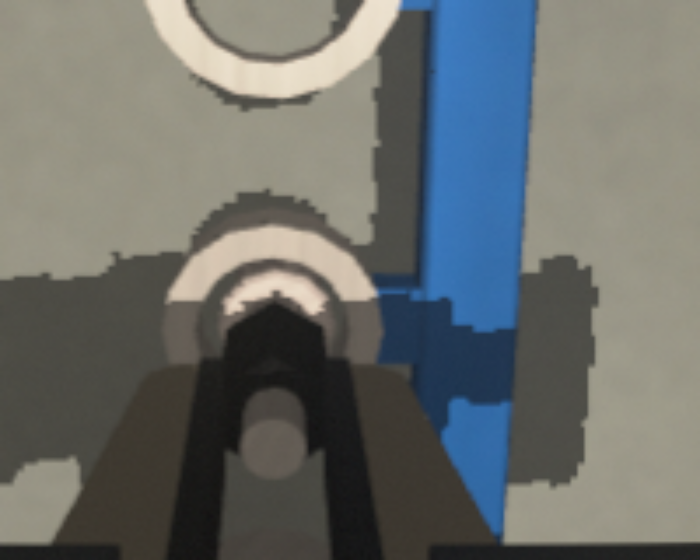

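The shoulder (about (318,210)) is inside ring2's bore too, near its centre. Next is ring3, stopping with the shoulder 4 mm above the rim to check alignment.

Request:
apply_moves([
  [1,0,0,-15,0,0,0],
  [1,0,0,-45,0,0,0],
  [1,0,0,-66,0,0,0],
  [1,0,0,-66,0,0,0],
  [1,-25,-0.4,-66,0,0,0],
  [1,-55,-0.6,-66,0,0,0],
  [1,-70,-0.6,-66,0,0,0],
  [1,-70,-0.6,-66,0,0,0],
  [1,-70,-0.6,-66,0,0,0],
  [1,-70,-0.6,-58,0,0,0],
  [1,-70,-0.6,-54,0,0,0],
  [1,-70,-0.6,-48,0,0,0],
  [1,-70,-0.6,-40,0,0,0],
  [1,-70,-0.6,-32,0,0,0],
  [1,-70,-0.6,-24,0,0,0],
  [1,-70,-0.6,-16,0,0,0],
  [1,-70,-0.6,-10,0,0,0],
  [1,-70,-0.6,-10,0,0,0],
  [1,-70,-0.6,-10,0,0,0],
])

```text
clock: 14.58
tcp_pos: [590.1, -81.3, 114.4]
tool_rot: [0.0, 0.749, 0.663, 0.0]
contact_force: [-0.4, -0.8, -1.9]
gripper_width: 0.178
gripper_force: 20.0
```

```bash
python3 - <<'E'
from fit import *
np.set_printoptions(precision=2,suppress=True)
o=get_obs();c,im=shot("wrist","w7");F=fld(im)
r=rot(o); T=np.array(o["tcp_pos"]); print(o["clock"],T,o["contact_force"],o["torque"],o["gripper_width"])
for n,x0 in enumerate([(605.8,59.7),(597,-9.8),(588.4,-79.3)]):
    x,s=ring(F,c,x0,n); print(x,s,r.inv().apply(np.r_[x,85]-T))
spig(F,c,o)
E
```

```text
14.575 [590.14 -81.33 114.4 ] [-0.43 -0.84 -1.92] [-0.1   0.09 -0.01] 0.17764944553817777
[605.63  59.52] 62.49634075366605 [141.7   -1.63  29.4 ]
[597.13  -9.75] 118.13731531662557 [71.91 -1.71 29.4 ]
[588.39 -79.15] 66.43363708255215 [ 1.96 -2.   29.4 ]
shldr top 11.75 [ 4.5 -2. ] 60.0
shldr top 14.25 [ 1.66 -1.69] 60.0
shldr top 16.75 [ 6.4 -2. ] 60.0
foot 9.5 [-0.12 -3.84] 38.4
foot 12 [-4.2  3.8] 40.9
foot 14.5 [-6.76  3.23] 42.1
```

Request:
apply_moves([
  [1,0,0,1.5,0,0,0],
  [1,0,0,3,0,0,0],
  [1,0,0,4,0,0,0],
  [1,0,0,5,0,0,0],
  [1,0,0,6,0,0,0],
  [1,0,0,6,0,0,0],
])

```text
clock: 15.38
tcp_pos: [589.9, -81.3, 108.1]
tool_rot: [-0.0, 0.749, 0.663, -0.0]
contact_force: [0.7, -0.4, -1.3]
gripper_width: 0.175
gripper_force: 20.0
```

Request:
apply_moves([
  [1,0,0,1,0,0,0],
  [1,0,0,2,0,0,0],
  [1,0,0,3,0,0,0],
  [1,0,0,3,0,0,0],
  [1,0,0,3,0,0,0],
])

```text
clock: 16.0
tcp_pos: [589.9, -81.3, 105.2]
tool_rot: [0.0, 0.749, 0.663, -0.0]
contact_force: [0.4, -0.4, -1.9]
gripper_width: 0.175
gripper_force: 20.0
```

```bash
python3 - <<'E'
from fit import *
np.set_printoptions(precision=2,suppress=True)
o=get_obs();c,im=shot("wrist","w8");F=fld(im)
r=rot(o); T=np.array(o["tcp_pos"]); print(o["clock"],T,o["contact_force"],o["torque"])
for n,x0 in enumerate([(605.8,59.7),(597,-9.8),(588.4,-79.3)]):
    x,s=ring(F,c,x0,n); print(x,s,r.inv().apply(np.r_[x,85]-T))
cv2.imwrite("pics/w8c.png",cv2.resize(cv2.cvtColor(im,cv2.COLOR_RGB2BGR)[170:250,270:370],None,fx=7,fy=7))
E
```

```text
16.0 [589.94 -81.31 105.19] [ 0.42 -0.4  -1.92] [-0.04  0.07  0.  ]
[605.71  59.57] 57.5 [141.76  -1.35  20.19]
[597.21  -9.76] 118.13774510495426 [71.91 -1.41 20.19]
[588.55 -79.2 ] 56.33158901730695 [ 1.93 -1.63 20.19]
```

The third ring also let the shoulder down (underside about 5 mm below the rim, no resistance). Moving over ring4, foot just above the rim.

Request:
apply_moves([
  [1,0,0,-10,0,0,0],
  [1,0,0,-40,0,0,0],
  [1,0,0,-66,0,0,0],
  [1,0,0,-66,0,0,0],
  [1,-25,0,-66,0,0,0],
  [1,-55,0,-66,0,0,0],
  [1,-70,0,-66,0,0,0],
  [1,-70,0,-66,0,0,0],
  [1,-70,0,-60,0,0,0],
  [1,-70,0,-58,0,0,0],
  [1,-70,0,-58,0,0,0],
  [1,-70,0,-58,0,0,0],
])

```text
clock: 17.55
tcp_pos: [581.6, -150.5, 163.3]
tool_rot: [0.0, 0.748, 0.663, 0.0]
contact_force: [-0.0, -0.1, -1.3]
gripper_width: 0.179
gripper_force: 20.0
```

```bash
python3 - <<'E'
from fit import *
np.set_printoptions(precision=2,suppress=True)
o=get_obs();c,im=shot("wrist","w9");F=fld(im)
r=rot(o); T=np.array(o["tcp_pos"]); print(o["clock"],T,o["contact_force"],o["torque"])
for n,x0 in enumerate([(605.8,59.7),(597,-9.8),(588.4,-79.3),(580,-149)]):
    x,s=ring(F,c,x0,n); print(x,s,r.inv().apply(np.r_[x,85]-T))
spig(F,c,o)
cv2.imwrite("pics/w9c.png",cv2.resize(cv2.cvtColor(im,cv2.COLOR_RGB2BGR)[150:250,270:370],None,fx=6,fy=6,interpolation=cv2.INTER_CUBIC))
E
```

```text
17.55 [ 581.63 -150.46  163.26] [-0.04 -0.05 -1.32] [-0.09  0.04 -0.  ]
[599.8  53.7] 0.0 [204.87  -6.52  78.26]
[597.08  -9.52] 105.4436367145409 [141.78  -1.62  78.26]
[588.45 -79.46] 114.76822518070568 [71.31 -1.78 78.26]
[ 580.04 -148.7 ] 87.5589123771541 [ 1.56 -1.8  78.26]
shldr top 11.75 [ 1.5 -1. ] 60.0
shldr top 14.25 [-1.43 -1.65] 57.1
shldr top 16.75 [-4.18 -1.19] 48.4
foot 9.5 [ 2.5 -2. ] 60.0
foot 12 [-0.55 -1.95] 53.1
foot 14.5 [ 4.52 -1.87] 56.4
```

View pics/w9c.png

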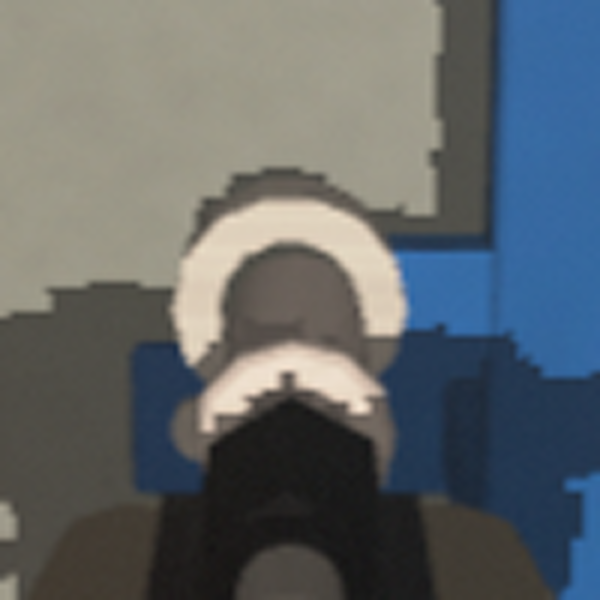

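The close-up shows ring4 at about (318,202) full-frame with the shank centred on it. Lowering in 1 mm steps, feeling for contact.

Request:
apply_moves([
  [1,0,0,1,0,0,0],
  [1,0,0,2,0,0,0],
  [1,0,0,3,0,0,0],
  [1,0,0,4,0,0,0],
  [1,0,0,4.5,0,0,0],
  [1,0,0,4.5,0,0,0],
])

```text
clock: 18.35
tcp_pos: [581.5, -150.8, 158.6]
tool_rot: [-0.0, 0.749, 0.663, -0.0]
contact_force: [0.4, -0.0, -1.0]
gripper_width: 0.174
gripper_force: 20.0
```

Request:
apply_moves([
  [1,0,0,0.7,0,0,0],
  [1,0,0,1.4,0,0,0],
  [1,0,0,2,0,0,0],
  [1,0,0,2,0,0,0],
])

```text
clock: 18.85
tcp_pos: [581.4, -150.8, 156.6]
tool_rot: [-0.0, 0.749, 0.663, -0.0]
contact_force: [-0.0, -0.3, -0.6]
gripper_width: 0.173
gripper_force: 20.0
```

Request:
apply_moves([
  [1,0,0,1,0,0,0],
  [1,0,0,2,0,0,0],
  [1,0,0,3,0,0,0],
  [1,0,0,4,0,0,0],
  [1,0,0,4,0,0,0],
])

```text
clock: 19.48
tcp_pos: [581.4, -150.8, 152.5]
tool_rot: [-0.0, 0.749, 0.663, -0.0]
contact_force: [0.3, 0.4, -0.8]
gripper_width: 0.171
gripper_force: 20.0
```

Request:
apply_moves([
  [1,0,0,2,0,0,0],
  [1,0,0,4,0,0,0],
  [1,0,0,6,0,0,0],
  [1,0,0,8,0,0,0],
  [1,0,0,10,0,0,0],
  [1,0,0,12,0,0,0],
  [1,0,0,14,0,0,0],
  [1,0,0,14,0,0,0],
])

```text
clock: 20.48
tcp_pos: [581.4, -150.8, 138.5]
tool_rot: [-0.0, 0.749, 0.663, -0.0]
contact_force: [1.0, -0.1, -0.7]
gripper_width: 0.173
gripper_force: 20.0
```

Request:
apply_moves([
  [1,0,0,2.5,0,0,0],
  [1,0,0,5,0,0,0],
  [1,0,0,7.5,0,0,0],
  [1,0,0,10,0,0,0],
  [1,0,0,12.5,0,0,0],
  [1,0,0,15,0,0,0],
  [1,0,0,17.5,0,0,0],
  [1,0,0,20,0,0,0],
  [1,0,0,22.5,0,0,0],
  [1,0,0,24,0,0,0],
  [1,0,0,24,0,0,0],
])

```text
clock: 21.85
tcp_pos: [581.4, -150.8, 114.5]
tool_rot: [-0.0, 0.749, 0.663, -0.0]
contact_force: [-0.4, -0.1, -1.2]
gripper_width: 0.177
gripper_force: 20.0
```

Request:
apply_moves([
  [1,0,0,0.5,0,0,0],
  [1,0,0,1,0,0,0],
  [1,0,0,1.5,0,0,0],
  [1,0,0,2,0,0,0],
  [1,0,0,2.5,0,0,0],
  [1,0,0,3,0,0,0],
  [1,0,0,3,0,0,0],
])

```text
clock: 22.72
tcp_pos: [581.4, -150.8, 111.6]
tool_rot: [-0.0, 0.749, 0.663, -0.0]
contact_force: [0.0, -0.0, -0.9]
gripper_width: 0.177
gripper_force: 20.0
```

Request:
apply_moves([
  [1,0,0,0.4,0,0,0],
  [1,0,0,0.8,0,0,0],
  [1,0,0,1.2,0,0,0],
  [1,0,0,1.2,0,0,0],
])

```text
clock: 23.22
tcp_pos: [581.5, -150.8, 110.4]
tool_rot: [-0.0, 0.749, 0.663, -0.0]
contact_force: [0.8, 0.5, -1.6]
gripper_width: 0.178
gripper_force: 20.0
```

Request:
apply_moves([
  [1,0,0,0.3,0,0,0],
  [1,0,0,0.6,0,0,0],
  [1,0,0,0.6,0,0,0],
])

```text
clock: 23.6
tcp_pos: [581.7, -150.9, 110.1]
tool_rot: [0.0, 0.749, 0.663, 0.0]
contact_force: [0.5, 0.2, 2.1]
gripper_width: 0.176
gripper_force: 20.0
```

The shoulder has landed on ring4's rim (force swung to +2 N). Easing the grip, opening and rising clear.

Request:
apply_moves([
  [1,0,0,0.6,0,0,0],
  [1,0,0,0.6,0,0,0],
  [0.78,0,0,0.6,0,0,0],
  [0.74,0,0,0.6,0,0,0],
  [0.65,0,0,0.6,0,0,0],
  [0.4,0,0,0.6,0,0,0],
  [0.4,0,0,0.6,0,0,0],
  [0.4,0,0,0.6,0,0,0],
  [0.4,0,0,-20,0,0,0],
  [0.4,0,0,-60,0,0,0],
  [0.4,0,0,-110,0,0,0],
  [0.4,0,0,-110,0,0,0],
  [0.4,0,0,-110,0,0,0],
], force=3)

```text
clock: 25.22
tcp_pos: [581.1, -150.7, 219.4]
tool_rot: [-0.0, 0.749, 0.663, -0.0]
contact_force: [-0.8, 1.4, -0.1]
gripper_width: 0.599
gripper_force: 0.0
```

```bash
python3 - <<'E'
from fit import *
np.set_printoptions(precision=2,suppress=True)
o=get_obs();c,im=shot("wrist","w10");F=fld(im)
r=rot(o); T=np.array(o["tcp_pos"]); print(o["clock"],T,o["contact_force"],o["gripper_width"])
x,s=ring(F,c,(580,-149),3); print("ring4",x,s)
a0=np.arctan2(*r.as_matrix()[1::-1,0])
for nm,z,q in(("shoulder top",89,11.75),("stud top",143,6)):
    th=a0+np.linspace(-1,1,60) if z==89 else TH
    f=lambda v:-edge(F,c,(v[0],v[1],z),q,th)
    g=min((f((x[0]+i,x[1]+j)),x[0]+i,x[1]+j) for i in np.arange(-5,5.1,.5) for j in np.arange(-5,5.1,.5)); print(nm,np.array(g))
cv2.imwrite("pics/w10c.png",cv2.resize(cv2.cvtColor(im,cv2.COLOR_RGB2BGR)[130:290,240:440],None,fx=3.5,fy=3.5))
E
```

```text
25.225 [ 581.09 -150.7   219.37] [-0.83  1.39 -0.14] 0.5990101740561875
ring4 [ 579.83 -149.59] 75.4191832853572
shoulder top [ -60.    579.33 -154.59]
stud top [ -57.29  580.33 -149.09]
```

```bash
python3 -c "
from cell import *
print(sign_off())"
```

```text
the job is handed in; nothing more can be done
None
```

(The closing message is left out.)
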